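Spot-read the red ink patch and dock the reader

TASK

Check the ink of the fresh proof: take the handheld colour reader out of the wooden block, aim it squarely at the red patch on the tilted proof pad and hold its sprung nose pressed on the patch with a light, steady force for one second. Then set the reader nose-down, fully home, in the blue charging dock and let go; do not disturb the other things on the bench.

Things in the scene. Friction and masses are not known exactly. Their poses are not given: they have to be found in the camera images.
- reader: Loose wand 147 mm long, 0.25 kg. Origin at its nose tip, z up its axis. From the tip: sprung aluminium nose 16 mm diameter (gives 10 mm: 3 N to start, 13 N fully in), 16-75 mm grey barrel 26 mm diameter, 75-81 mm orange flange 46 mm diameter, 81-147 mm black handle 34 (x) by 26 mm (y): grip across y, about 120 mm above the tip. Starts nose-down in the wooden block.
- rack: Fixed wooden block 90 x 90 mm, 85 mm high, with an upright round hole 34 mm wide right through its middle; origin at the centre of its underside. The reader starts here, its flange on the block's top, its tip 10 mm above the bench.
- dock: Blue charging dock, black panel and green lamp on its front, fixed, 90 x 90 mm, 85 mm high, with a chamfered upright round hole 34 mm wide right through its middle; origin at the centre of its underside. A reader fully home has its flange on the dock's top and its tip 10 mm above the bench.
- desk: Green proof desk, fixed, base 230 x 290 mm, origin under its centre. Its wooden platen, 200 mm long and 260 wide, hinged at the near edge (90 mm towards -x, 35 mm up), is set at 18 to 30 degrees, far edge raised, between two arc rails. On it a white proof pad 150 x 160 mm with a steel clip 5 mm high at its far edge.
- patch (a point): Point of the platen's surface straight beneath the centre of the red patch, a 34 mm square in the middle of the pad. z: normal of platen and pad; y: level, across the pad; x: up the slope. The printed face with the patch stands 5 to 18 mm above this point along z; how much is not told.
- ink_can: Ink can with a red label, 74 mm diameter, 75 mm high, bystander; origin at the centre of its underside.
- wood_type: Dark wooden type block 75 x 55 x 23 mm lying on the bench, bystander; origin under its centre.
- furniture_bar: Aluminium spacing bar 130 x 24 x 18 mm lying on the bench, bystander; origin under its centre.
- brush: Brush lying on the bench, bystander; long axis along its x.
- mallet: Wooden mallet lying on the bench, head 60 x 95 x 50 mm, handle 160 mm towards its -x, bystander; origin under the head's centre.
- quoin_key: Steel T-shaped key lying on the bench, 92 x 102 mm, bar 12 mm thick, bystander; origin under the middle of the crossbar.
- wash_bottle: Upright bottle with a yellow label, 60 mm diameter, 130 mm high, bystander; origin at the centre of its underside.

How it is judged (in metres and radians):
On the way:
1. Reader's nose pressed on the red patch with 4 to 14 N for 1 s, still (under 10 mm/s), square to the pad within 7 degrees, its axis within 8 mm of the patch's centre both ways, any turn about its axis (x of reader in the frame of patch between -0.008 and 0.008 m and y of reader in the frame of patch between -0.008 and 0.008 m and angle between the z axis of reader and the z axis of patch, either way round below 0.12 rad and contact force between reader and desk between 4 and 14 N and linear speed of reader below 0.01 m/s and angular speed of reader below 0.1 rad/s), for 1 s.
At the end, for the whole second after the job is handed in: The reader stands nose-down in the blue dock, fully home with its flange on the dock's top (tip 6 to 13 mm above the bench), upright within 3.4 degrees, within 6 mm of the hole's axis, at rest and released (horizontal distance between reader and dock below 0.006 m and angle between reader's own z axis and vertical below 0.06 rad and z of reader in the frame of dock between 0.006 and 0.013 m and linear speed of reader below 0.01 m/s and angular speed of reader below 0.1 rad/s); the robot touches nothing.
It fails at once if the reader is pressed on the proof desk, platen or pad with more than 25 N (contact force between reader and desk above 25 N).
It fails at once if the gripper's fingers touch the proof desk or pad with more than 3 N (contact force between the fingers and desk above 3 N).
It fails at once if the platen or pad is shoved more than 8 mm from its setting (distance of patch from where it was at the start of the episode above 0.008 m).
It fails at once if the reader tips over or is laid flat (its axis more than 69 degrees from upright) (angle between reader's own z axis and vertical above 1.2 rad).
It fails at once if one of the seven bystanders (can, type block, bar, brush, mallet, key, bottle) is moved more than 25 mm (distance of any of ink_can, wood_type, furniture_bar, brush, mallet, quoin_key, wash_bottle from where it was at the start of the episode above 0.025 m).
It also fails if it takes over 64 s, if anything falls off the work surface, if the arm or the gripper's body presses on something with over 40 N, if the wrist force passes 120 N, or if a joint passes its speed limit or range.

ROBOT

A 6-joint arm with a two-finger parallel gripper is mounted at the origin on the work surface. World frame = base frame: x ahead of the robot, y to its left, z up, the work surface at z = 0. Lengths are in m, angles in degrees, forces in N, time in s.
With the tool pointing down it reaches from about 0.25 to 0.725 m from the base axis. Payload 9.7 kg.
Tool frame: the origin (TCP) lies on the centre line of the jaws, within the pads' length; the fingertips stand tip_extent ahead of it and the grasp point (between the pads) lies 3 mm ahead of it (tip_extent is the distance from the TCP to the fingertips, in m); z points along the fingers, y is the line along which they close (so a half turn about z gives the same grasp; the last joint's range is limited). The gripper opens to 85 mm and grips with 20 to 120 N. Pads are 22 mm wide; open, the fingers measure 114 mm over their backs; the gripper's body (76 mm by 85 mm) begins 54 mm behind the grasp point. The pads swing forward as they close: fully open they stand 13 mm farther back than shut.
Start: joints at [74.427, 4.979, 10.078, 95.1, 0, 90], TCP at [0.148, 0.53, 0.253] pointing down, gripper open.
Joint ranges: [-179.16, 179.16], [-48.56, 103.87], [-65.8, 70.77], [-126.05, 130.52], [-82.76, 87.17], [-180, 180]. Speed limits (degrees/s): [127.2, 127.2, 147.25, 180, 180, 180].

INTERFACE

Orientations are given as [roll, pitch, yaw] about the fixed x, y, z axes, in that order (R = Rz(yaw) Ry(pitch) Rx(roll)).
In Python, from workcell import * gives the robot as it stands.
- The arm moves only by the tool servo_tool, never from a script. Its argument "rows" is a list of rows, each an object with "offset": the shift along the tool's x, y, z as a fraction of full scale, a list of three; "yaw": the turn about the tool's z as a fraction of full scale; "claw": the closure, from 0 (fully open) to 1 (shut). A call has 1 to 12 rows; each row is the pose to reach, as a shift and turn from the pose commanded when the call began, along the tool's axes at that moment, turning the shorter way round; what a row does not reach only later rows make up. Full scale, the value 1, is 0.1 m for a shift and pi rad for a turn. A row lasts 1/8 s, in which the tool goes at most 62.5 mm and 10.7 degrees, less where a joint would pass 70% of its speed; a pose out of reach is approached as far as the arm can. A call with a number of a shift or a turn outside -1 to 1 is refused whole. A call with a gripper value outside its range is refused whole. The fingers move at their own pace and stop on an object; "squeeze" is the grip in N (left out, the last holds). Time passes only in rows, so rows that repeat a pose let the fingers close. It gives the time, the measured TCP pose, the force, the opening and the grip force at its end, in the units of the state.
- get_obs(): the state, without advancing time (a new reading comes with each control period).
- camera(name): name is "side" or "top"; returns (picture, depth): 400x640x3 uint8, red, green, blue; 400x640 float32, m along the optical axis (not along the pixel's ray), 0 where there is no reading.
- camera_info(name): a dict with "fx", "fy", "cx", "cy" (pixels), "dist" ([k1, k2, p1, p2, k3] as OpenCV has them; the pictures are not rectified), "cam_to_world" (4x4, takes a point from camera to world coordinates). Camera axes: x right, y up, looking along -z (the intrinsics and any distortion apply to the point x, -y, -z); pixel columns grow to the right and rows downward; lengths in m; the calibration is good to about 2 mm. A picture is of the moment at which its call begins. camera_info takes no time and is no camera call.
- job_done(): hands the job in; it is judged then, once.
The state is a dict: "time": time; "q": joint angles; "qd": joint speeds; "joint_efforts": joint torques, N m; "ee_pos": TCP position; "tcp_rot": TCP orientation; "wrist_force": force on the tool from outside, world axes, zero at the start; "torque": the same for the moment, N m; "opening": finger opening in m; "grasp_force": force on a finger pad.
Only numpy, scipy, OpenCV 4.12 (cv2) and the standard library are available. Lean on these libraries where they do the work, as an engineer would, in place of code of your own. Each camera call takes 0.05 s, during which the arm holds its last target. There are 200 camera calls.

## Working session

There is one attempt and no reset: what is moved stays moved. The work goes in short steps, Python scripts to look and compute and a tool call to move; the robot and the scene stay as the last step left them, time stands still between calls to the robot, and variables do not carry over. Pictures are saved under pics/ and viewed, at most 10 in all, crops included, and the job is handed in when it is done.

Besides the shell and the picture viewer there is one more tool, called after "Request:" as name(argument=value, ...) on one line, values as JSON. servo_tool: Moves the arm, as the interface text tells. Its arguments: {"type":"object","properties":{"rows":{"type":"array"},"squeeze":{"type":"number"}},"required":["rows"]}

```bash
mkdir -p pics; ls
python3 - <<'E'
from workcell import *
import cv2,numpy as np
o=get_obs();print(o)
for n in("top","side"):
    p,d=camera(n);cv2.imwrite(f"pics/{n}0.png",p[:,:,::-1]);np.savez(f"{n}0.npz",p=p,d=d);print(camera_info(n))
E
```

```text
pics
{'time': 0.0, 'q': array([ 7.44270239e+01,  5.00994376e+00,  1.00340962e+01,  9.51002005e+01,
       -7.03254541e-04,  8.99991050e+01]), 'qd': array([ 0.02635789,  0.03161313, -0.01746945,  0.01938495,  0.01173786,
        0.01230193]), 'joint_efforts': array([-6.24336753e-04, -5.20383990e+01,  4.64810443e+01,  1.62805634e-02,
       -2.86572242e-05, -1.21229695e-05]), 'ee_pos': array([0.14760313, 0.52960728, 0.25259095]), 'tcp_rot': array([-1.79923952e+02,  7.02066016e-04,  1.64427920e+02]), 'wrist_force': array([ 0.38470907,  0.5333517 , -0.53591579]), 'torque': array([ 0.01842721,  0.01115418, -0.0141486 ]), 'grasp_force': 0.0, 'opening': 0.08560043514667495}
{'fx': 497.9415357761356, 'fy': 497.9415357761356, 'cx': 323.5368832101379, 'cy': 202.86206440497563, 'dist': array([-0.12505431,  0.        ,  0.        ,  0.        ,  0.        ]), 'cam_to_world': array([[ 0.01235738,  0.99151291, -0.12941968,  0.33706734],
       [-0.99989535,  0.01322683,  0.00586065, -0.0103057 ],
       [ 0.00752272,  0.12933371,  0.99157259,  1.54610971],
       [ 0.        ,  0.        ,  0.        ,  1.        ]])}
{'fx': 427.9110284829703, 'fy': 427.9110284829703, 'cx': 316.9307477277956, 'cy': 196.37608757674255, 'dist': array([0.01189675, 0.        , 0.        , 0.        , 0.        ]), 'cam_to_world': array([[ 0.98001324,  0.08577526, -0.17948999,  0.34543579],
       [-0.19846609,  0.48330447, -0.85265937, -1.00154084],
       [ 0.01361123,  0.87124015,  0.49066826,  0.62885852],
       [ 0.        ,  0.        ,  0.        ,  1.        ]])}
```

View pics/top0.png

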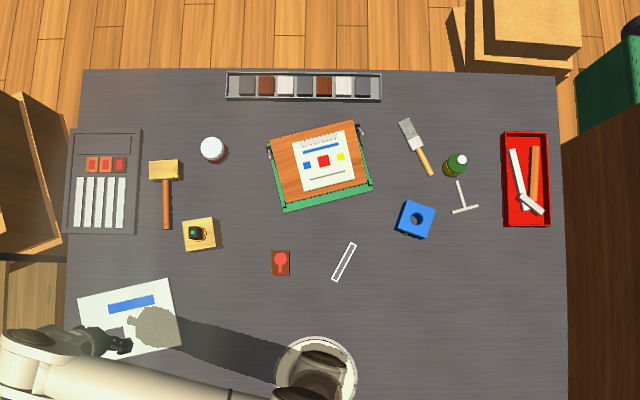

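View pics/side0.png

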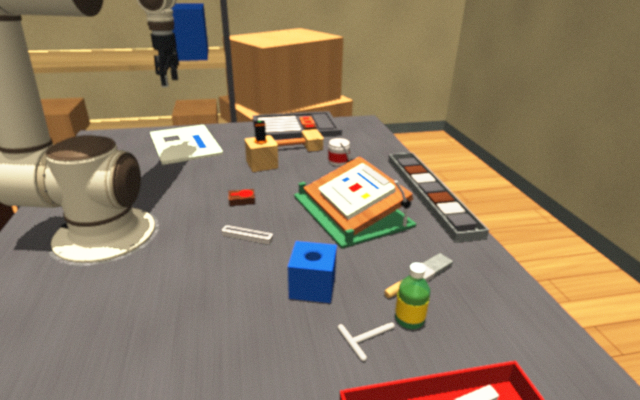

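Top view: reader in the block at (197,233), dock hole (417,219), red patch (323,161), mallet beside the block. The tool can't tilt, so the reader has to be pivoted in the pads, using the block's hole edge. Measuring poses next.

```bash
cat > h.py <<'E'
import numpy as np,cv2
from workcell import *
def cloud(n,d):
    c=camera_info(n);K=np.array([[c['fx'],0,c['cx']],[0,c['fy'],c['cy']],[0,0,1]])
    v,u=np.mgrid[0:400,0:640]
    q=cv2.undistortPoints(np.stack([u,v],-1).reshape(-1,1,2).astype(np.float32),K,c['dist']).reshape(400,640,2)
    P=np.stack([q[...,0]*d,-q[...,1]*d,-d],-1);T=c['cam_to_world']
    W=P@T[:3,:3].T+T[:3,3];W[d<=0]=np.nan;return W
def proj(n,pts):
    c=camera_info(n);K=np.array([[c['fx'],0,c['cx']],[0,c['fy'],c['cy']],[0,0,1]]);T=c['cam_to_world']
    p=(np.atleast_2d(pts)-T[:3,3])@T[:3,:3];p=p*[1,-1,-1]
    return cv2.projectPoints(p,np.zeros(3),np.zeros(3),K,c['dist'])[0].reshape(-1,2)
def plane(P):
    c=P.mean(0);
    for _ in range(5):
        n=np.linalg.svd(P-c)[2][2];r=(P-c)@n;k=abs(r)<max(2.5*np.median(abs(r)),1e-4);P=P[k];c=P.mean(0)
    n=np.linalg.svd(P-c)[2][2];return c,n*np.sign(n[2]),r.std()
E
python3 - <<'E'
from h import *
hsvs={}
for n in("top","side"):
    z=np.load(n+"0.npz");p,d=z['p'],z['d'];W=cloud(n,d);hsv=cv2.cvtColor(p,cv2.COLOR_RGB2HSV);H,S,V=[hsv[...,i].astype(int) for i in range(3)]
    fin=np.isfinite(W).all(-1)
    print(n,'bench z',np.nanmedian(W[300:320,400:500,2]) if n=="top" else np.nanmedian(W[300:330,150:200,2]))
    box=lambda lo,hi:fin&(W>lo).all(-1)&(W<hi).all(-1)
    # desk region
    D=box([.35,-.16,.02],[.72,.14,.25])
    red=D&((H<6)|(H>174))&(S>170)&(V>100)
    k,l,st,cc=cv2.connectedComponentsWithStats(red.astype(np.uint8));
    for i in range(1,k):
        if st[i,4]>30:print('red',st[i],np.nanmean(W[l==i],0))
    wh=D&(S<40)&(V>170);c,nn,s=plane(W[wh]);print('white plane',c,nn,s,wh.sum(),'tilt',np.degrees(np.arccos(nn[2])),'az',np.degrees(np.arctan2(nn[1],nn[0])))
    wood=D&(H>4)&(H<20)&(S>110)&~cv2.dilate(red.astype(np.uint8),np.ones((9,9))).astype(bool)
    c2,n2,s=plane(W[wood]);print('wood plane',c2,n2,s,wood.sum(),'tilt',np.degrees(np.arccos(n2[2])),'az',np.degrees(np.arctan2(n2[1],n2[0])),'offset pad',(c-c2)@n2)
    # dock
    B=fin&(H>95)&(H<125)&(S>150)&(W[...,2]>.078)&(W[...,2]<.095)&(abs(W[...,1]+.25)<.15)&(W[...,0]<.7)
    r=cv2.minAreaRect((W[B][:,:2]*1000).astype(np.float32));print('dock',r,B.sum(),np.median(W[B][:,2]))
    R=fin&(abs(W[...,2]-.085)<.006)&box([.25,.15,0],[.5,.4,.3])
    r=cv2.minAreaRect((W[R][:,:2]*1000).astype(np.float32));print('rack',r,R.sum())
    R=box([.25,.15,.12],[.5,.4,.2]);Q=W[R];print('handle',Q.min(0),Q.max(0),R.sum())
    T=R&(W[...,2]>.15);print('top',cv2.minAreaRect((W[T][:,:2]*1000).astype(np.float32)),W[T].mean(0),T.sum())
p=np.load("top0.npz")['p'];q=np.load("side0.npz")['p']
a=cv2.resize(p[205:260,170:225],(400,400),interpolation=2);b=cv2.resize(q[110:175,235:300],(400,400),interpolation=2)
cv2.imwrite("pics/c1.png",np.hstack([a,b])[:,:,::-1])
print({k:v for k,v in globals().items() if 'tip' in k.lower()})
E
```

```text
top bench z -0.0006878050181929884
red [318 155  12  12 107] [ 0.65572483 -0.01686177  0.08299885]
red [274 252  13  11  99] [0.36613918 0.11037699 0.02438531]
white plane [ 0.64832764 -0.01448607  0.08073446] [-0.3146916  -0.09035516  0.94488367] 0.002528976330010595 2060 tilt 19.111421420963925 az -163.98001715678313
wood plane [0.63140765 0.02586911 0.06076811] [-0.31484217 -0.08717265  0.94513244] 0.002510045330429293 2110 tilt 19.067837690946927 az -164.52379805909155 offset pad 0.01706159002125917
dock ((485.5830993652344, -293.8650817871094), (89.6788558959961, 88.86328125), 69.87190246582031) 768 0.08465150272029909
rack ((431.6134338378906, 348.5465087890625), (91.26507568359375, 91.45732879638672), 10.397597312927246) 690
handle [0.4136925  0.33420462 0.12089383] [0.44830205 0.36334139 0.16375976] 153
top ((431.03070068359375, 349.9446716308594), (34.28856658935547, 28.142349243164062), 6.585460662841797) [0.43101211 0.34925204 0.15606746] 119
side bench z -0.0011819170395777623
red [350 184  11   7  50] [ 0.65750614 -0.01926525  0.08234555]
red [240 190  13   8  79] [0.366
[... 165 characters left out ...]
7 az -164.91541836515046
wood plane [ 0.62607711 -0.02284037  0.05342029] [-0.31599867 -0.08569686  0.94488141] 0.0010977068779824029 1686 tilt 19.11181530621736 az -164.82669552840974 offset pad 0.01686288967110907
dock ((486.13031005859375, -297.2847595214844), (94.12210083007812, 89.02898406982422), 70.26610565185547) 1107 0.08330283742312172
rack ((432.20849609375, 346.34002685546875), (91.62590026855469, 98.2178955078125), 9.143370628356934) 258
handle [0.41443973 0.32850064 0.12030878] [0.44965357 0.35968391 0.1568632 ] 138
top ((430.6810607910156, 345.3965148925781), (31.17334747314453, 25.362567901611328), 9.146039009094238) [0.43163574 0.34269963 0.1539792 ] 37
{'tip_extent': 0.022}
```

View pics/c1.png

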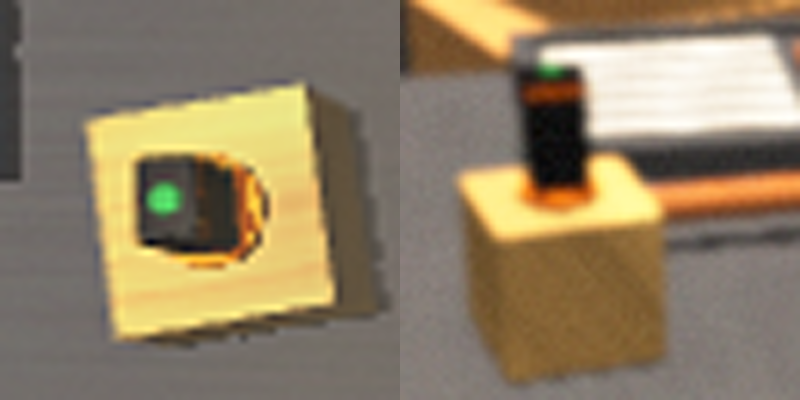

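Crop: handle's long side runs along world x, leaning about 8° like the block, and the reader is upright. Measured: reader about (0.431, 0.347), pad tilt 19.1°, slope downhill azimuth -165°, dock about (0.486, -0.295). I'll go to tool yaw 8°.

```bash
cat >> h.py <<'E'
def to(p,yaw):
    o=get_obs();y0=np.radians(o['tcp_rot'][2]);c,s=np.cos(y0),np.sin(y0)
    d=np.array(p)-o['ee_pos'];off=np.array([c*d[0]+s*d[1],s*d[0]-c*d[1],-d[2]])/.1
    t=-((yaw-o['tcp_rot'][2]+180)%360-180)/180
    print('t',o['time'],'pos',o['ee_pos'].round(4),'rot',o['tcp_rot'].round(2),'open',o['opening'],'grip',o['grasp_force'],'F',o['wrist_force'].round(2));print('offset',off.round(3),'yaw',round(t,4))
E
cat > proj.txt </dev/null; python3 -c "
from h import *
to([.431,.347,.253],8)"
```

```text
t 0.1 pos [0.1476 0.5296 0.2526] rot [-179.93    0.    164.43] open 0.08549370382853023 grip 0.0 F [0.72 0.38 0.66]
offset [-3.22  -0.999 -0.004] yaw 0.869
```

Request:
servo_tool(rows=[{"offset": [-1,-0.3,0],"yaw": 0.65,"claw": 0},{"offset": [-1,-0.3,0],"yaw": 0.65,"claw": 0},{"offset": [-1,-0.3,0],"yaw": 0.65,"claw": 0},{"offset": [-1,-0.3,0],"yaw": 0.65,"claw": 0},{"offset": [-1,-0.3,0],"yaw": 0.65,"claw": 0},{"offset": [-1,-0.3,0],"yaw": 0.65,"claw": 0},{"offset": [-1,-0.3,0],"yaw": 0.65,"claw": 0},{"offset": [-1,-0.3,0],"yaw": 0.65,"claw": 0},{"offset": [-1,-0.3,0],"yaw": 0.65,"claw": 0},{"offset": [-1,-0.3,0],"yaw": 0.65,"claw": 0},{"offset": [-1,-0.3,0],"yaw": 0.65,"claw": 0},{"offset": [-1,-0.3,0],"yaw": 0.65,"claw": 0}])

```text
time: 1.6
ee_pos: [0.3007, 0.4258, 0.2529]
tcp_rot: [-176.9, 0.2, 53.3]
wrist_force: [-0.2, 0.2, -0.1]
opening: 0.0851
grasp_force: 0.0
```

```bash
python3 -c "
from h import *
to([.431,.347,.253],8)"
```

```text
t 1.6 pos [0.3007 0.4258 0.2529] rot [-176.91    0.2    53.27] open 0.08509482237915272 grip 0.0 F [-0.15  0.19 -0.09]
offset [ 1.470e-01  1.516e+00 -1.000e-03] yaw 0.2515
```

Request:
servo_tool(rows=[{"offset": [0,0,0],"yaw": 0,"claw": 0},{"offset": [0,0,0],"yaw": 0,"claw": 0}])

```text
time: 1.85
ee_pos: [0.2988, 0.4276, 0.2532]
tcp_rot: [-176.9, 0.2, 53.5]
wrist_force: [-0.1, 0.1, 0.2]
opening: 0.0855
grasp_force: 0.0
```

```bash
python3 -c "
from h import *
to([.431,.347,.253],8);print(get_obs()['q'])"
```

```text
t 1.85 pos [0.2988 0.4276 0.2532] rot [-1.7691e+02  1.7000e-01  5.3550e+01] open 0.08545116048040118 grip 0.0 F [-0.11  0.15  0.15]
offset [0.137 1.542 0.002] yaw 0.253
[ 53.49294216   1.20128468   6.08014749  95.0501205    3.08992307
 179.94402707]
```

Joint 6 ran to its limit (yaw = q1 − q6 + 180), so I'll use the opposite half turn, yaw 188°.

Request:
servo_tool(rows=[{"offset": [0,0,0],"yaw": -0.72,"claw": 0},{"offset": [0,0,0],"yaw": -0.72,"claw": 0},{"offset": [0,0,0],"yaw": -0.72,"claw": 0},{"offset": [0,0,0],"yaw": -0.72,"claw": 0},{"offset": [0,0,0],"yaw": -0.72,"claw": 0},{"offset": [0,0,0],"yaw": -0.72,"claw": 0},{"offset": [0,0,0],"yaw": -0.72,"claw": 0},{"offset": [0,0,0],"yaw": -0.72,"claw": 0},{"offset": [0,0,0],"yaw": -0.72,"claw": 0},{"offset": [0,0,0],"yaw": -0.72,"claw": 0},{"offset": [0,0,0],"yaw": -0.72,"claw": 0},{"offset": [0,0,0],"yaw": -0.72,"claw": 0}])

```text
time: 3.35
ee_pos: [0.2985, 0.4278, 0.2532]
tcp_rot: [178.2, -2.5, -177.1]
wrist_force: [-0.1, -0.1, -0.3]
opening: 0.0857
grasp_force: 0.0
```

```bash
python3 -c "
from h import *
to([.431,.347,.253],188);print(get_obs()['q'])"
```

```text
t 3.35 pos [0.2985 0.4278 0.2532] rot [ 178.17   -2.49 -177.1 ] open 0.08572725051797651 grip 0.0 F [-0.08 -0.06 -0.27]
offset [-1.282 -0.874  0.002] yaw -0.0283
[53.53709294  1.20071642  6.08656286 95.05104315  3.0879944  50.6753793 ]
```

The limit left a 3° tool tilt. That's harmless: I'll use the full rotation in my maths and pick the yaw so the jaw axis is perpendicular to the pad normal.

```bash
cat >> h.py <<'E'
from scipy.spatial.transform import Rotation as Ro
def to(p,y=None):
    # p target TCP, y target direction of tool y axis
    o=get_obs();R=Ro.from_euler('xyz',o['tcp_rot'],degrees=True).as_matrix()
    off=R.T@(np.array(p)-o['ee_pos'])/.1;t=0
    if y is not None:
        v=R.T@np.array(y);t=np.arctan2(-v[0],v[1])/np.pi
    print('t',o['time'],'pos',o['ee_pos'].round(4),'rot',o['tcp_rot'].round(2),'open',o['opening'].round(4),'grip',round(o['grasp_force'],1),'F',o['wrist_force'].round(2),'T',o['torque'].round(2));print('offset',off.round(3),'turn',round(t,4));return o,R
YR=[-np.sin(np.radians(8)),np.cos(np.radians(8)),0]
E
python3 -c "
from h import *
print(to([.431,.347,.21],YR)[1])"
```

```text
Traceback (most recent call last):
  File "h.py", line 30, in to
    print('t',o['time'],'pos',o['ee_pos'].round(4),'rot',o['tcp_rot'].round(2),'open',o['opening'].round(4),'grip',round(o['grasp_force'],1),'F',o['wrist_force'].round(2),'T',o['torque'].round(2));print('offset',off.round(3),'turn',round(t,4));return o,R
                                                                                      ^^^^^^^^^^^^^^^^^^
AttributeError: 'float' object has no attribute 'round'
```

```bash
sed -i "s/o\['opening'\].round(4)/round(o['opening'],4)/" h.py
python3 -c "
from h import *
print(to([.431,.347,.22],YR)[1])"
```

```text
t 3.35 pos [0.2985 0.4278 0.2532] rot [ 178.17   -2.49 -177.1 ] open 0.0857 grip 0.0 F [-0.08 -0.06 -0.27] T [-0.01  0.    0.01]
offset [-1.296 -0.882  0.248] turn -0.0283
[[-0.99777662 -0.04912894 -0.04503519]
 [-0.05049436  0.99828266  0.02969937]
 [ 0.04349875  0.03190736 -0.99854383]]
```

Request:
servo_tool(rows=[{"offset": [-0.5,-0.34,0.0],"yaw": -0.028,"claw": 0},{"offset": [-1,-0.68,0.0],"yaw": -0.028,"claw": 0},{"offset": [-1,-0.68,0.0],"yaw": -0.028,"claw": 0},{"offset": [-1,-0.68,0.0],"yaw": -0.028,"claw": 0}])

```text
time: 3.85
ee_pos: [0.4015, 0.3639, 0.2466]
tcp_rot: [178.0, -2.4, -172.5]
wrist_force: [-0.0, -0.3, 0.7]
opening: 0.0855
grasp_force: 0.0
```

```bash
python3 -c "
from h import *
to([.431,.347,.22],YR)[1]"
```

```text
t 3.85 pos [0.4015 0.3639 0.2466] rot [ 177.97   -2.36 -172.51] open 0.0855 grip 0.0 F [-0.03 -0.3   0.73] T [-0.07 -0.06  0.03]
offset [-0.281 -0.215  0.248] turn -0.0028
```

Request:
servo_tool(rows=[{"offset": [-0.28,-0.215,0.25],"yaw": -0.003,"claw": 0},{"offset": [-0.28,-0.215,0.25],"yaw": -0.003,"claw": 0},{"offset": [-0.28,-0.215,0.25],"yaw": -0.003,"claw": 0},{"offset": [-0.28,-0.215,0.25],"yaw": -0.003,"claw": 0}])

```text
time: 4.35
ee_pos: [0.4307, 0.3474, 0.2209]
tcp_rot: [177.9, -2.3, -171.9]
wrist_force: [0.4, 0.4, -0.4]
opening: 0.0855
grasp_force: 0.0
```

```bash
python3 -c "
from h import *
to([.431,.347,.133],YR)[1]"
```

```text
t 4.35 pos [0.4307 0.3474 0.2209] rot [ 177.9    -2.25 -171.92] open 0.0855 grip 0.0 F [ 0.43  0.39 -0.37] T [ 0.02 -0.05 -0.08]
offset [-0.037 -0.037  0.877] turn 0.0005
```

Descend, then close gently.

Request:
servo_tool(rows=[{"offset": [-0.035,-0.035,0.4],"yaw": 0,"claw": 0},{"offset": [-0.035,-0.035,0.7],"yaw": 0,"claw": 0},{"offset": [-0.035,-0.035,0.877],"yaw": 0,"claw": 0},{"offset": [-0.035,-0.035,0.877],"yaw": 0,"claw": 0},{"offset": [-0.035,-0.035,0.877],"yaw": 0,"claw": 1},{"offset": [-0.035,-0.035,0.877],"yaw": 0,"claw": 1},{"offset": [-0.035,-0.035,0.877],"yaw": 0,"claw": 1},{"offset": [-0.035,-0.035,0.877],"yaw": 0,"claw": 1},{"offset": [-0.035,-0.035,0.877],"yaw": 0,"claw": 1},{"offset": [-0.035,-0.035,0.877],"yaw": 0,"claw": 1}], squeeze=30)

```text
time: 5.6
ee_pos: [0.4317, 0.3463, 0.1327]
tcp_rot: [177.9, -2.3, -172.0]
wrist_force: [-0.4, 0.5, 5.0]
opening: 0.0254
grasp_force: 37.1
```

```bash
python3 -c "
from h import *
to([.431,.347,.173],YR)[1]"
```

```text
t 5.6 pos [0.4317 0.3463 0.1327] rot [ 177.92   -2.25 -172.  ] open 0.0254 grip 37.1 F [-0.39  0.52  4.97] T [-0.05 -0.05  0.01]
offset [ 0.021  0.022 -0.402] turn 0.0
```

Request:
servo_tool(rows=[{"offset": [0.01,0.01,-0.2],"yaw": 0,"claw": 1},{"offset": [0.02,0.02,-0.4],"yaw": 0,"claw": 1},{"offset": [0.02,0.02,-0.4],"yaw": 0,"claw": 1},{"offset": [0.09,0.02,-0.4],"yaw": 0,"claw": 1},{"offset": [0.16,0.02,-0.4],"yaw": 0,"claw": 1},{"offset": [0.23,0.02,-0.4],"yaw": 0,"claw": 1},{"offset": [0.3,0.02,-0.4],"yaw": 0,"claw": 1},{"offset": [0.3,0.02,-0.4],"yaw": 0,"claw": 1}])

```text
time: 6.6
ee_pos: [0.4025, 0.3425, 0.1733]
tcp_rot: [178.0, -2.4, -172.0]
wrist_force: [1.2, -0.2, -2.7]
opening: 0.0255
grasp_force: 35.6
```

Run:
```python
from h import *
to([.431,.347,.173],YR)
p,d=camera("side");q,e=camera("top");np.savez("s1.npz",p=p,d=d,q=q,e=e)
a=cv2.resize(p[70:180,220:330],(550,550),interpolation=2);cv2.imwrite("pics/s1.png",a[:,:,::-1])
```

```text
t 6.6 pos [0.4025 0.3425 0.1733] rot [ 177.96   -2.35 -171.98] open 0.0255 grip 35.6 F [ 1.17 -0.16 -2.67] T [-0.22 -0.51  0.01]
offset [-0.289  0.005 -0.009] turn 0.0001
```

View pics/s1.png

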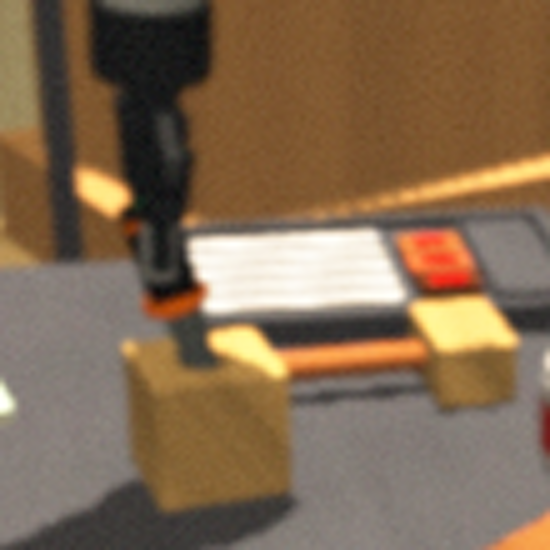

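Side crop: reader tilted in the jaws toward the robot, barrel leaning on the hole's edge. Tighten and lift out vertically, then measure its axis.

Request:
servo_tool(rows=[{"offset": [0,0,0],"yaw": 0,"claw": 1},{"offset": [0,0,0],"yaw": 0,"claw": 1},{"offset": [0.01,0.01,-0.3],"yaw": 0,"claw": 1},{"offset": [0.03,0.03,-0.6],"yaw": 0,"claw": 1},{"offset": [0.04,0.04,-0.9],"yaw": 0,"claw": 1},{"offset": [0.04,0.04,-0.9],"yaw": 0,"claw": 1},{"offset": [0.04,0.04,-0.9],"yaw": 0,"claw": 1}], squeeze=90)

```text
time: 7.58
ee_pos: [0.4026, 0.3434, 0.2621]
tcp_rot: [178.0, -2.4, -172.0]
wrist_force: [0.2, 0.1, -3.3]
opening: 0.0251
grasp_force: 89.5
```

```bash
cat > m.py <<'E'
from h import *
import sys
o,R=to([.431,.347,.25],YR)
Gp=o['ee_pos']+.003*R[:,2];up=-R[:,2]
for n in("side","top"):
    p,d=camera(n);W=cloud(n,d);hsv=cv2.cvtColor(p,cv2.COLOR_RGB2HSV);H,S,V=[hsv[...,i].astype(int) for i in range(3)]
    np.savez(f"{sys.argv[1]}_{n}.npz",p=p,d=d)
    r=W-Gp;g=np.isfinite(r).all(-1)&(np.linalg.norm(r,axis=-1)<.14)
    # below the grasp: barrel+nose
    b=g&(r[...,2]<-.048)&(np.hypot(r[...,0],r[...,1])<.075)&(W[...,2]>.09)
    Q=r[b]; print(n,b.sum(),Q.min(0).round(3),Q.max(0).round(3))
    fl=g&(H<14)&(S>170)&(V>90)&(r[...,2]<-.02)&(r[...,2]>-.07); print('flange',fl.sum(),r[fl].mean(0).round(4), 'in tool',(r[fl].mean(0)@R).round(4))
    # bin barrel along the camera-lateral direction: fit line through barrel points
    if b.sum()>20:
        c=Q.mean(0);u,s,v=np.linalg.svd(Q-c);a=v[0]*np.sign(v[0][2]);print('axis',a.round(3),'in tool',(a@R).round(3),'tilt in grip',np.degrees(np.arctan2((a@R)[0],-(a@R)[2])).round(1),'sv',s.round(3))
E
python3 m.py lift
python3 - <<'E'
import numpy as np,cv2
p=np.load('lift_side.npz')['p'];cv2.imwrite('pics/l1.png',cv2.resize(p[50:150,220:320],(600,600),interpolation=2)[:,:,::-1])
E
```

```text
t 7.575 pos [0.4026 0.3434 0.2621] rot [ 177.99   -2.39 -172.  ] open 0.0251 grip 89.5 F [ 0.22  0.07 -3.29] T [-0.06 -0.11  0.03]
offset [-0.291 -0.007  0.109] turn -0.0
side 141 [-0.009 -0.013 -0.117] [ 0.039  0.01  -0.049]
flange 57 [ 0.0124 -0.0117 -0.0409] in tool [-0.0124 -0.0147  0.04  ]
axis [-0.275 -0.127  0.953] in tool [ 0.329 -0.054 -0.943] tilt in grip 19.3 sv [0.228 0.084 0.049]
top 9 [ 0.03  -0.004 -0.114] [ 0.039  0.009 -0.08 ]
flange 6 [ 0.0299 -0.0064 -0.034 ] in tool [-0.0301 -0.0116  0.0324]
```

View pics/l1.png

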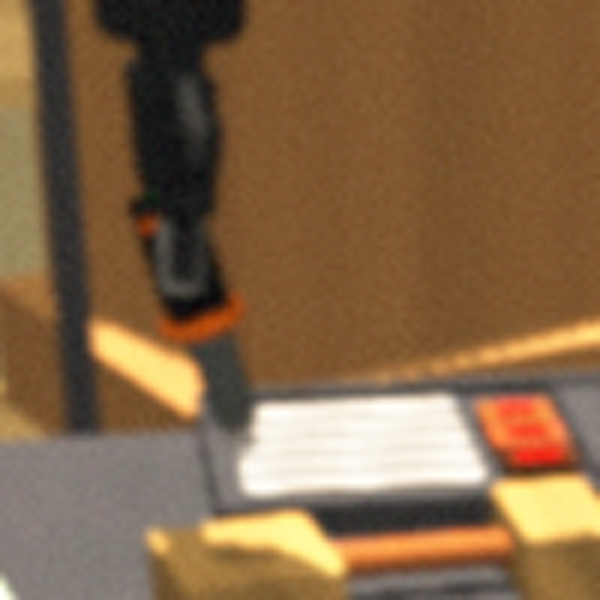

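```bash
cat >> h.py <<'E'
N=np.array([-.3160,-.0863,.9448]);N/=np.linalg.norm(N);PATCH=np.array([.6566,-.0180,.0827])
def yd(R):
    y=np.cross(N,R[:,2]);y/=np.linalg.norm(y);return y*np.sign(y[1])
E
python3 - <<'E'
from h import *
o,R=to([0,0,0]);
print(np.degrees(np.arccos(-R[:,2]@N)),yd(R),R[:,1]);to(PATCH+.18*N+[0,0,.02],yd(R))
E
```

```text
t 7.675 pos [0.4024 0.3432 0.2619] rot [ 178.01   -2.43 -172.  ] open 0.0253 grip 89.5 F [-0.23  0.56 -1.76] T [-0.01 -0.06 -0.02]
offset [ 4.348 -2.934  2.705] turn 0
21.397096369550308 [-0.16261585  0.98604418  0.03567846] [-0.13757214  0.98988674  0.03461436]
t 7.675 pos [0.4024 0.3432 0.2619] rot [ 178.01   -2.43 -172.  ] open 0.0253 grip 89.5 F [-0.23  0.56 -1.76] T [-0.01 -0.06 -0.02]
offset [-1.424 -3.997 -0.308] turn -0.0081
```

Request:
servo_tool(rows=[{"offset": [-0.18,-0.5,-0.15],"yaw": -0.008,"claw": 1},{"offset": [-0.36,-1,-0.3],"yaw": -0.008,"claw": 1}])

```text
time: 7.92
ee_pos: [0.4534, 0.2477, 0.2873]
tcp_rot: [177.9, -2.4, -170.4]
wrist_force: [1.6, 0.8, -1.6]
opening: 0.0252
grasp_force: 89.5
```

Request:
servo_tool(rows=[{"offset": [-0.18,-0.5,0],"yaw": 0,"claw": 1},{"offset": [-0.36,-1,0],"yaw": 0,"claw": 1}])

```text
time: 8.18
ee_pos: [0.5056, 0.1543, 0.2823]
tcp_rot: [177.9, -2.3, -170.6]
wrist_force: [0.1, 0.4, -2.2]
opening: 0.0252
grasp_force: 89.5
```

Request:
servo_tool(rows=[{"offset": [-0.18,-0.5,0],"yaw": 0,"claw": 1},{"offset": [-0.36,-1,0],"yaw": 0,"claw": 1},{"offset": [-0.36,-1,0],"yaw": 0,"claw": 1}])

```text
time: 8.55
ee_pos: [0.5578, 0.0601, 0.276]
tcp_rot: [177.9, -2.4, -170.8]
wrist_force: [-0.4, 0.2, -2.9]
opening: 0.025
grasp_force: 89.9
```

Run:
```python
from h import *
o,R=to([0,0,0]);
to(PATCH+.18*N+[0,0,.0],yd(R))
```

```text
t 8.55 pos [0.5578 0.0601 0.276 ] rot [ 177.91   -2.43 -170.8 ] open 0.025 grip 89.9 F [-0.43  0.21 -2.92] T [ 0.07  0.03 -0.05]
offset [5.48  0.189 3.004] turn 0
t 8.55 pos [0.5578 0.0601 0.276 ] rot [ 177.91   -2.43 -170.8 ] open 0.025 grip 89.9 F [-0.43  0.21 -2.92] T [ 0.07  0.03 -0.05]
offset [-0.273 -0.999  0.184] turn -0.0006
```

Now a silhouette-type fit of the reader's tilt and offset at the hover pose.

Request:
servo_tool(rows=[{"offset": [-0.15,-0.5,0.1],"yaw": 0,"claw": 1},{"offset": [-0.27,-1,0.18],"yaw": 0,"claw": 1},{"offset": [-0.27,-1,0.18],"yaw": 0,"claw": 1},{"offset": [-0.27,-1,0.18],"yaw": 0,"claw": 1}])

```text
time: 9.05
ee_pos: [0.5986, -0.0299, 0.2548]
tcp_rot: [177.9, -2.3, -170.6]
wrist_force: [0.5, 0.5, -2.4]
opening: 0.0254
grasp_force: 90.3
```

```bash
cat > fit.py <<'E'
from h import *
import sys
from scipy.optimize import least_squares
o,R=to(PATCH+.18*N,None)
G=o['ee_pos']+.003*R[:,2];X,Y,U=R[:,0],R[:,1],-R[:,2]
data=[]
for n in("side","top"):
    p,d=camera(n);W=cloud(n,d);np.savez(f"{sys.argv[1]}_{n}.npz",p=p,d=d)
    a0=U*np.cos(.37)+X*np.sin(.37);r=W-G;s=r@a0;rad=np.linalg.norm(r-s[...,None]*a0,axis=-1)
    b=np.isfinite(s)&(s<-.048)&(s>-.116)&(rad<.03);data.append((n,b,W[b]));print(n,b.sum())
    if n=="side":
        # highlight mask
        im=p.copy();im[b]=[255,0,255];u=proj(n,G-.06*a0)[0].astype(int);c=lambda i:cv2.resize(i[u[1]-45:u[1]+45,u[0]-45:u[0]+45],(390,390),interpolation=0);cv2.imwrite(f"pics/{sys.argv[1]}.png",np.hstack([c(p),c(im)])[:,:,::-1])
def res(x,P):
    th,ps,dx,dy=x;a=U*np.cos(th)+X*np.sin(th)+Y*ps;a/=np.linalg.norm(a)
    r=P-(G+dx*X+dy*Y);s=r@a;rad=np.linalg.norm(r-np.outer(s,a),axis=1)
    return np.append((rad-np.where(s>-.104,.013,.008))/.001,[ps/.02,dx/.004,dy/.003])
P=np.vstack([q for _,_,q in data]);P2=data[0][2]
for Q in(P,P2):
    f=least_squares(res,[.37,0,0,0],args=(Q,),loss='soft_l1');th,ps,dx,dy=f.x;a=U*np.cos(th)+X*np.sin(th)+Y*ps;a/=np.linalg.norm(a);tip=G+dx*X+dy*Y-.12*a
    print('tilt',np.degrees(th).round(2),'psi',np.degrees(ps).round(2),'d',(f.x[2:]*1e3).round(2),'rms',np.median(abs(f.fun)),'axis',a.round(3),'err',np.degrees(np.arccos(a@N)).round(2),'tip',tip.round(4),'tip-patch',((tip-PATCH)*1e3).round(1),'along N',((tip-PATCH)@N*1e3).round(1))
E
python3 fit.py f1
```

```text
t 9.05 pos [ 0.5986 -0.0299  0.2548] rot [ 177.85   -2.33 -170.56] open 0.0254 grip 90.3 F [ 0.47  0.5  -2.42] T [ 0.   -0.01 -0.02]
offset [-0.006 -0.038  0.019] turn 0
side 185
top 0
tilt 18.27 psi 0.29 d [-0.98 -0.71] rms 0.8882942998360939 axis [-0.266 -0.075  0.961] err 3.08 tip [ 0.6315 -0.0214  0.1365] tip-patch [-25.1  -3.4  53.8] along N 59.0
tilt 18.27 psi 0.29 d [-0.98 -0.71] rms 0.8882942998360939 axis [-0.266 -0.075  0.961] err 3.08 tip [ 0.6315 -0.0214  0.1365] tip-patch [-25.1  -3.4  53.8] along N 59.0
```

View pics/f1.png

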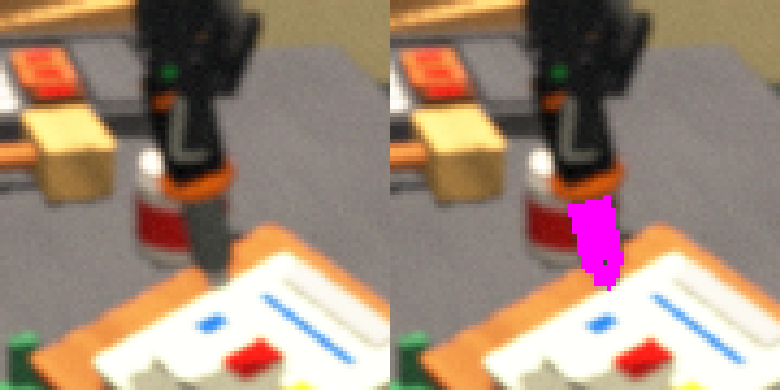

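Crop: barrel tilted, nose above the pad up-left of the red patch at about (255,355). The tilt in the grip is about 18–21°, wanted 21.4°, so it's within tolerance. I'll approach to 8 mm off the patch and re-measure.

Run:
```python
from h import *
o=get_obs();to(o['ee_pos']+[.0235,.0014,-.0466])
```

```text
t 9.15 pos [ 0.5987 -0.0294  0.2557] rot [ 177.88   -2.25 -170.49] open 0.0252 grip 90.3 F [ 0.45  0.51 -2.41] T [-0.   -0.02  0.02]
offset [-0.252 -0.042  0.455] turn 0
```

Request:
servo_tool(rows=[{"offset": [-0.12,-0.02,0.22],"yaw": 0,"claw": 1},{"offset": [-0.25,-0.04,0.455],"yaw": 0,"claw": 1},{"offset": [-0.25,-0.04,0.455],"yaw": 0,"claw": 1},{"offset": [-0.25,-0.04,0.455],"yaw": 0,"claw": 1}])

```text
time: 9.65
ee_pos: [0.622, -0.0283, 0.2102]
tcp_rot: [177.9, -2.2, -170.5]
wrist_force: [0.1, -0.1, -2.3]
opening: 0.0251
grasp_force: 90.2
```

```bash
python3 fit.py f2
python3 - <<'E'
from h import *
p=np.load('f2_side.npz')['p'];d=np.load('f2_side.npz')['d']
print(proj("side",PATCH),proj("top",PATCH))
a=p[120:210,300:390].copy();q=np.load('f2_top.npz')['p'][130:190,290:350]
cv2.imwrite('pics/f2b.png',np.hstack([cv2.resize(a,(400,400),interpolation=2),cv2.resize(q,(400,400),interpolation=2)])[:,:,::-1])
E
```

```text
t 9.65 pos [ 0.622  -0.0283  0.2102] rot [ 177.9    -2.22 -170.51] open 0.0251 grip 90.2 F [ 0.09 -0.11 -2.33] T [-0.07 -0.05 -0.03]
offset [ 0.244  0.001 -0.417] turn 0
side 165
top 0
tilt 18.22 psi -0.38 d [-0.89 -1.32] rms 0.902650042753016 axis [-0.265 -0.086  0.96 ] err 3.05 tip [ 0.6548 -0.019   0.0918] tip-patch [-1.8 -1.   9.1] along N 9.3
tilt 18.22 psi -0.38 d [-0.89 -1.32] rms 0.902650042753016 axis [-0.265 -0.086  0.96 ] err 3.05 tip [ 0.6548 -0.019   0.0918] tip-patch [-1.8 -1.   9.1] along N 9.3
[[354.59623956 186.72898691]] [[323.74796782 160.37885841]]
```

View pics/f2b.png

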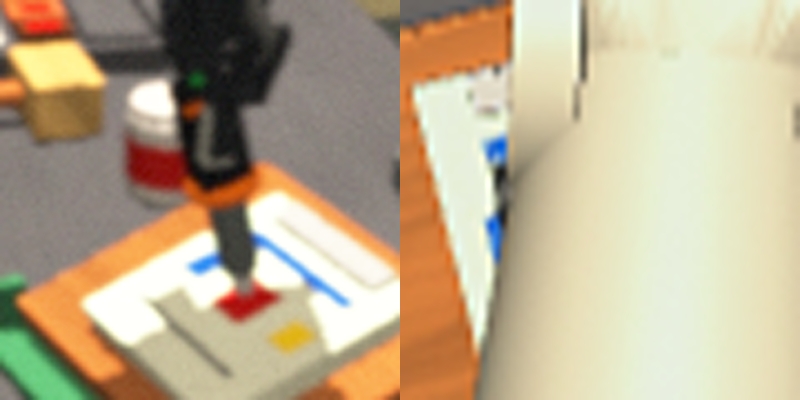

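The nose hovers over the middle of the red patch in the side view (top view blocked). Fit: lateral error about 1 mm, tilt error 3°. Now advance along the normal.

Run:
```python
from h import *
o=get_obs();to(o['ee_pos']-N*.01)
```

```text
t 9.75 pos [ 0.6222 -0.0287  0.2105] rot [ 177.91   -2.15 -170.54] open 0.025 grip 90.2 F [ 0.23 -0.8  -2.83] T [-0.09 -0.04 -0.03]
offset [-0.036 -0.     0.093] turn 0
```

Request:
servo_tool(rows=[{"offset": [-0.018,0,0.046],"yaw": 0,"claw": 1},{"offset": [-0.036,0,0.093],"yaw": 0,"claw": 1},{"offset": [-0.036,0,0.093],"yaw": 0,"claw": 1},{"offset": [-0.036,0,0.093],"yaw": 0,"claw": 1}])

```text
time: 10.25
ee_pos: [0.6254, -0.0282, 0.2]
tcp_rot: [177.9, -2.2, -170.6]
wrist_force: [-0.6, -0.5, 3.4]
opening: 0.0253
grasp_force: 90.8
```

Request:
servo_tool(rows=[{"offset": [-0.004,0,0.01],"yaw": 0,"claw": 1},{"offset": [-0.011,0,0.028],"yaw": 0,"claw": 1},{"offset": [-0.011,0,0.028],"yaw": 0,"claw": 1},{"offset": [-0.011,0,0.028],"yaw": 0,"claw": 1}])

```text
time: 10.75
ee_pos: [0.6263, -0.0279, 0.197]
tcp_rot: [177.9, -2.2, -170.6]
wrist_force: [-2.7, -0.4, 5.3]
opening: 0.0249
grasp_force: 91.0
```

About 8.3 N along the normal. Verify with the camera, then hold.

```bash
sed -i "s/tip=G+dx\*X+dy\*Y-.12\*a/tip=G+dx*X+dy*Y-.12*a;print('barrel end->patch lateral',((np.eye(3)-np.outer(N,N))@(tip-PATCH)*1e3).round(1))/" fit.py; python3 fit.py f3
python3 - <<'E'
from h import *
F=[]
for i in range(4):
    camera("side");F.append(get_obs()['wrist_force'])
F=np.mean(F,0)-[.2,-.2,-2.45];print(F,F@N)
E
```

```text
t 10.75 pos [ 0.6263 -0.0279  0.197 ] rot [ 177.9    -2.24 -170.56] open 0.0249 grip 91.0 F [-2.68 -0.38  5.31] T [-0.09  0.34  0.02]
offset [ 0.293  0.008 -0.547] turn 0
side 238
top 0
barrel end->patch lateral [ 2.6 -3.4  0.6]
tilt 19.51 psi 2.44 d [0.7  2.07] rms 1.9047379811925527 axis [-0.294 -0.041  0.955] err 2.96 tip [ 0.6604 -0.021   0.0795] tip-patch [ 3.8 -3.  -3.2] along N -4.0
barrel end->patch lateral [ 2.6 -3.4  0.6]
tilt 19.51 psi 2.44 d [0.7  2.07] rms 1.9047379811925527 axis [-0.294 -0.041  0.955] err 2.96 tip [ 0.6604 -0.021   0.0795] tip-patch [ 3.8 -3.  -3.2] along N -4.0
[-2.42974542 -0.49457101  8.2407049 ] 8.596510800758107
```

Request:
servo_tool(rows=[{"offset": [0,0,0],"yaw": 0,"claw": 1},{"offset": [0,0,0],"yaw": 0,"claw": 1},{"offset": [0,0,0],"yaw": 0,"claw": 1},{"offset": [0,0,0],"yaw": 0,"claw": 1},{"offset": [0,0,0],"yaw": 0,"claw": 1},{"offset": [0,0,0],"yaw": 0,"claw": 1},{"offset": [0,0,0],"yaw": 0,"claw": 1},{"offset": [0,0,0],"yaw": 0,"claw": 1},{"offset": [0,0,0],"yaw": 0,"claw": 1},{"offset": [0,0,0],"yaw": 0,"claw": 1},{"offset": [0,0,0],"yaw": 0,"claw": 1},{"offset": [0,0,0],"yaw": 0,"claw": 1}])

```text
time: 12.55
ee_pos: [0.6263, -0.0279, 0.197]
tcp_rot: [177.9, -2.2, -170.6]
wrist_force: [-2.0, -0.9, 5.9]
opening: 0.0253
grasp_force: 91.0
```

Run:
```python
from h import *
p=np.load('f3_side.npz')['p'][145:205,325:385];cv2.imwrite('pics/f3b.png',cv2.resize(p,(600,600),interpolation=2)[:,:,::-1])
to(get_obs()['ee_pos'])
```

```text
t 12.55 pos [ 0.6263 -0.0279  0.197 ] rot [ 177.9    -2.24 -170.57] open 0.0253 grip 91.0 F [-2.04 -0.94  5.94] T [-0.09  0.4  -0.01]
offset [0. 0. 0.] turn 0
```

View pics/f3b.png

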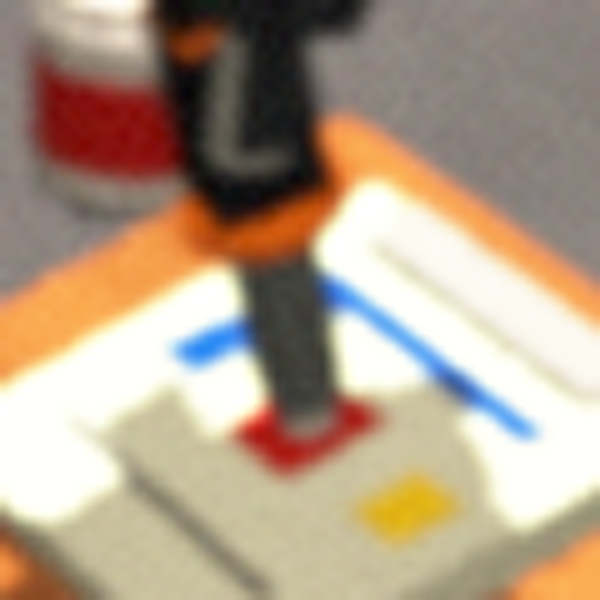

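Image: nose seated at about (312,425) of the crop, with the patch corners' midpoint at about (307,423), so it is centred. It was held about 1.8 s at roughly 8.5 N. Retract along the normal and travel to the dock.

Run:
```python
from h import *
o=get_obs();to(o['ee_pos']+N*.08);to(np.array([.4857,-.2945,.165])+[-.030,-.010,.120])
```

```text
t 12.55 pos [ 0.6263 -0.0279  0.197 ] rot [ 177.9    -2.24 -170.57] open 0.0253 grip 91.0 F [-2.04 -0.94  5.94] T [-0.09  0.4  -0.01]
offset [ 0.29   0.001 -0.746] turn 0
t 12.55 pos [ 0.6263 -0.0279  0.197 ] rot [ 177.9    -2.24 -170.57] open 0.0253 grip 91.0 F [-2.04 -0.94  5.94] T [-0.09  0.4  -0.01]
offset [ 2.169 -2.418 -0.885] turn 0
```

Request:
servo_tool(rows=[{"offset": [0.04,0,-0.1],"yaw": 0,"claw": 1},{"offset": [0.12,0,-0.3],"yaw": 0,"claw": 1},{"offset": [0.29,0,-0.75],"yaw": 0,"claw": 1},{"offset": [0.29,0,-0.75],"yaw": 0,"claw": 1}])

```text
time: 13.05
ee_pos: [0.6011, -0.0352, 0.2779]
tcp_rot: [178.0, -1.9, -170.6]
wrist_force: [0.2, -0.3, -3.2]
opening: 0.0252
grasp_force: 90.4
```

Run:
```python
from h import *
to(np.array([.4857,-.2945,.14])+[-.030,-.010,.120])
```

```text
t 13.05 pos [ 0.6011 -0.0352  0.2779] rot [ 177.98   -1.9  -170.59] open 0.0252 grip 90.4 F [ 0.18 -0.26 -3.25] T [-0.03 -0.06 -0.03]
offset [ 1.867 -2.426  0.155] turn 0
```

Request:
servo_tool(rows=[{"offset": [0.31,-0.4,0],"yaw": 0,"claw": 1},{"offset": [0.62,-0.81,0],"yaw": 0,"claw": 1}])

```text
time: 13.3
ee_pos: [0.5525, -0.1254, 0.2716]
tcp_rot: [177.9, -2.3, -170.5]
wrist_force: [0.6, -1.0, -2.1]
opening: 0.0246
grasp_force: 90.3
```

Request:
servo_tool(rows=[{"offset": [0.31,-0.4,0],"yaw": 0,"claw": 1},{"offset": [0.62,-0.81,0],"yaw": 0,"claw": 1}])

```text
time: 13.55
ee_pos: [0.5041, -0.2161, 0.2713]
tcp_rot: [177.9, -2.3, -170.5]
wrist_force: [0.4, -1.0, -2.3]
opening: 0.0249
grasp_force: 90.3
```

Request:
servo_tool(rows=[{"offset": [0.31,-0.4,0],"yaw": 0,"claw": 1},{"offset": [0.62,-0.81,0.15],"yaw": 0,"claw": 1},{"offset": [0.62,-0.81,0.15],"yaw": 0,"claw": 1},{"offset": [0.62,-0.81,0.15],"yaw": 0,"claw": 1}])

```text
time: 14.05
ee_pos: [0.4565, -0.3043, 0.256]
tcp_rot: [177.9, -2.3, -170.6]
wrist_force: [0.1, 0.8, -2.4]
opening: 0.0252
grasp_force: 90.2
```

```bash
python3 fit.py g1
python3 - <<'E'
from h import *
o,R=to(np.array([.4857,-.2945,.14])+[-.030,-.010,.120])
for n in("side","top"):
    z=np.load(f"g1_{n}.npz");p=z['p'];W=cloud(n,z['d']);hsv=cv2.cvtColor(p,cv2.COLOR_RGB2HSV).astype(int);H,S=hsv[...,0],hsv[...,1]
    B=(H>95)&(H<125)&(S>150)&(abs(W[...,2]-.085)<.006)&(abs(W[...,1]+.29)<.08)
    # hole centre: ring fit using blue top edge nearest the hole
    Q=W[B][:,:2];print(n,cv2.minAreaRect((Q*1000).astype(np.float32)))
    u=proj(n,[.4857,-.2945,.085])[0].astype(int);print(u)
    cv2.imwrite(f'pics/g_{n}.png',cv2.resize(p[u[1]-60:u[1]+40,u[0]-50:u[0]+50],(400,400),interpolation=2)[:,:,::-1])
a=np.hstack([cv2.imread('pics/g_side.png'),cv2.imread('pics/g_top.png')]);cv2.imwrite('pics/g1b.png',a)
E
```

```text
t 14.05 pos [ 0.4565 -0.3043  0.256 ] rot [ 177.86   -2.27 -170.6 ] open 0.0252 grip 90.2 F [ 0.12  0.81 -2.41] T [-0.08 -0.02  0.01]
offset [-1.855  2.437  0.05 ] turn 0
side 271
top 17
barrel end->patch lateral [-126.7 -265.9  -66.7]
tilt 17.65 psi -0.07 d [-2.2  -0.69] rms 0.6700037606547499 axis [-0.256 -0.08   0.963] err 3.64 tip [ 0.4893 -0.295   0.1373] tip-patch [-167.3 -277.    54.6] along N 128.4
barrel end->patch lateral [-126.7 -265.9  -66.7]
tilt 17.76 psi -0.02 d [-1.98 -0.63] rms 0.6718030689000726 axis [-0.258 -0.079  0.963] err 3.53 tip [ 0.4893 -0.295   0.1374] tip-patch [-167.3 -277.    54.7] along N 128.4
t 14.15 pos [ 0.4571 -0.3037  0.2564] rot [ 177.89   -2.24 -170.49] open 0.0249 grip 90.2 F [ 0.06 -0.09 -2.38] T [-0.06 -0.05 -0.03]
offset [ 0.017 -0.004 -0.036] turn 0
side ((486.6224365234375, -297.3200378417969), (93.67491912841797, 88.11833953857422), 70.8042221069336)
[312 253]
top ((486.06170654296875, -293.11395263671875), (86.89137268066406, 89.95455169677734), 70.40155029296875)
[416 218]
```

View pics/g1b.png

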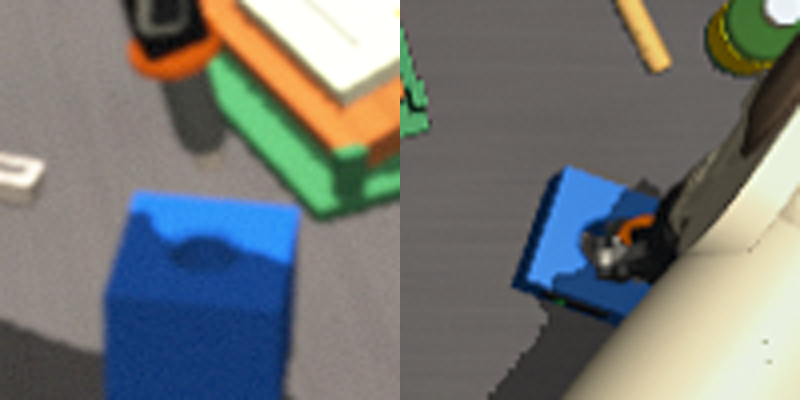

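Reader tip now at (0.489, −0.295, 0.137), dock hole centre at (0.486, −0.295); the tip sits over the hole's far half as planned. Lower 64 mm vertically so the nose enters, then push along −x_tool to upright it.

Run:
```python
from h import *
o=get_obs();to(o['ee_pos']-[0,0,.064])
```

```text
t 14.15 pos [ 0.4571 -0.3037  0.2564] rot [ 177.89   -2.24 -170.49] open 0.0249 grip 90.2 F [ 0.06 -0.09 -2.38] T [-0.06 -0.05 -0.03]
offset [-0.025 -0.024  0.639] turn 0
```

Request:
servo_tool(rows=[{"offset": [-0.01,-0.01,0.3],"yaw": 0,"claw": 1},{"offset": [-0.02,-0.02,0.5],"yaw": 0,"claw": 1},{"offset": [-0.025,-0.024,0.639],"yaw": 0,"claw": 1},{"offset": [-0.025,-0.024,0.639],"yaw": 0,"claw": 1},{"offset": [-0.025,-0.024,0.639],"yaw": 0,"claw": 1}], squeeze=30)

```text
time: 14.78
ee_pos: [0.457, -0.3044, 0.193]
tcp_rot: [177.9, -2.2, -170.5]
wrist_force: [0.0, -0.8, -1.9]
opening: 0.0252
grasp_force: 90.3
```

Run:
```python
from h import *
o,R=to([0,0,0]);x=R[:,0].copy();x[2]=0;x/=np.linalg.norm(x);print(x)
for s,h in((.01,.001),(.02,.002),(.03,.003),(.04,.004)): to(o['ee_pos']-x*s+[0,0,h])
```

```text
t 14.775 pos [ 0.457  -0.3044  0.193 ] rot [ 177.93   -2.22 -170.54] open 0.0252 grip 90.3 F [ 0.   -0.81 -1.89] T [-0.1  -0.05 -0.03]
offset [3.929 3.677 2.218] turn 0
[-0.9863917  -0.16441235  0.        ]
t 14.775 pos [ 0.457  -0.3044  0.193 ] rot [ 177.93   -2.22 -170.54] open 0.0252 grip 90.3 F [ 0.   -0.81 -1.89] T [-0.1  -0.05 -0.03]
offset [-0.1    0.    -0.014] turn 0
t 14.775 pos [ 0.457  -0.3044  0.193 ] rot [ 177.93   -2.22 -170.54] open 0.0252 grip 90.3 F [ 0.   -0.81 -1.89] T [-0.1  -0.05 -0.03]
offset [-0.199  0.001 -0.028] turn 0
t 14.775 pos [ 0.457  -0.3044  0.193 ] rot [ 177.93   -2.22 -170.54] open 0.0252 grip 90.3 F [ 0.   -0.81 -1.89] T [-0.1  -0.05 -0.03]
offset [-0.299  0.001 -0.042] turn 0
t 14.775 pos [ 0.457  -0.3044  0.193 ] rot [ 177.93   -2.22 -170.54] open 0.0252 grip 90.3 F [ 0.   -0.81 -1.89] T [-0.1  -0.05 -0.03]
offset [-0.398  0.002 -0.055] turn 0
```

Request:
servo_tool(rows=[{"offset": [-0.1,0,-0.014],"yaw": 0,"claw": 1},{"offset": [-0.15,0,-0.021],"yaw": 0,"claw": 1},{"offset": [-0.2,0,-0.028],"yaw": 0,"claw": 1},{"offset": [-0.25,0,-0.035],"yaw": 0,"claw": 1},{"offset": [-0.3,0,-0.042],"yaw": 0,"claw": 1},{"offset": [-0.35,0,-0.05],"yaw": 0,"claw": 1},{"offset": [-0.38,0,-0.053],"yaw": 0,"claw": 1},{"offset": [-0.38,0,-0.053],"yaw": 0,"claw": 1}])

```text
time: 15.78
ee_pos: [0.4936, -0.2986, 0.196]
tcp_rot: [177.9, -2.4, -170.6]
wrist_force: [-6.6, -1.3, -1.3]
opening: 0.0248
grasp_force: 90.5
```

```bash
sed -i "s/a0=U\*np.cos(.37)+X\*np.sin(.37)/T0=float(sys.argv[2]) if len(sys.argv)>2 else .37;a0=U*np.cos(T0)+X*np.sin(T0)/;s/b=np.isfinite(s)/b=(W[...,2]>.09)\&np.isfinite(s)/;s/\[.37,0,0,0\]/[T0,0,0,0]/" fit.py; python3 fit.py g2 .05|grep -v barrel
```

```text
t 15.775 pos [ 0.4936 -0.2986  0.196 ] rot [ 177.9    -2.44 -170.58] open 0.0248 grip 90.5 F [-6.6  -1.29 -1.27] T [-0.4   2.1   0.15]
offset [-1.455  2.463 -0.54 ] turn 0
side 220
top 6
tilt 3.11 psi -0.53 d [-0.53 -1.27] rms 0.707999694962845 axis [-0.004 -0.047  0.999] err 18.36 tip [ 0.4947 -0.294   0.0731] tip-patch [-161.9 -276.    -9.6] along N 65.9
tilt 3.16 psi -0.51 d [-0.5  -1.27] rms 0.7128784154947498 axis [-0.005 -0.047  0.999] err 18.3 tip [ 0.4948 -0.2941  0.0731] tip-patch [-161.8 -276.1   -9.6] along N 65.9
```

Upright (2.7° residual), nose against the far wall. Recentre by 9 mm and insert step by step, watching force.

Run:
```python
from h import *
o,R=to([0,0,0])
for h in(0,.025,.058): to(o['ee_pos']+[-.0085,-.0007,-h])
```

```text
t 15.875 pos [ 0.4936 -0.2986  0.1961] rot [ 177.9    -2.43 -170.58] open 0.0249 grip 90.5 F [-7.1  -1.58 -0.25] T [-0.4   2.05  0.1 ]
offset [4.294 3.673 2.281] turn 0
t 15.875 pos [ 0.4936 -0.2986  0.1961] rot [ 177.9    -2.43 -170.58] open 0.0249 grip 90.5 F [-7.1  -1.58 -0.25] T [-0.4   2.05  0.1 ]
offset [0.085 0.007 0.004] turn 0
t 15.875 pos [ 0.4936 -0.2986  0.1961] rot [ 177.9    -2.43 -170.58] open 0.0249 grip 90.5 F [-7.1  -1.58 -0.25] T [-0.4   2.05  0.1 ]
offset [ 0.074 -0.002  0.253] turn 0
t 15.875 pos [ 0.4936 -0.2986  0.1961] rot [ 177.9    -2.43 -170.58] open 0.0249 grip 90.5 F [-7.1  -1.58 -0.25] T [-0.4   2.05  0.1 ]
offset [ 0.06  -0.014  0.583] turn 0
```

Request:
servo_tool(rows=[{"offset": [0.085,0.007,0.004],"yaw": 0,"claw": 1},{"offset": [0.085,0.007,0.004],"yaw": 0,"claw": 1},{"offset": [0.08,0.002,0.13],"yaw": 0,"claw": 1},{"offset": [0.074,-0.002,0.253],"yaw": 0,"claw": 1},{"offset": [0.074,-0.002,0.253],"yaw": 0,"claw": 1}])

```text
time: 16.5
ee_pos: [0.4854, -0.2987, 0.1691]
tcp_rot: [177.8, -2.4, -170.6]
wrist_force: [0.5, 0.1, -2.6]
opening: 0.0248
grasp_force: 90.2
```

Request:
servo_tool(rows=[{"offset": [-0.006,-0.006,0.15],"yaw": 0,"claw": 1},{"offset": [-0.012,-0.012,0.3],"yaw": 0,"claw": 1},{"offset": [-0.012,-0.012,0.3],"yaw": 0,"claw": 1}])

```text
time: 16.88
ee_pos: [0.4852, -0.2988, 0.139]
tcp_rot: [177.8, -2.4, -170.6]
wrist_force: [-0.6, -0.6, -2.4]
opening: 0.0249
grasp_force: 90.3
```

Request:
servo_tool(rows=[{"offset": [-0.002,-0.002,0.045],"yaw": 0,"claw": 1},{"offset": [-0.002,-0.002,0.045],"yaw": 0,"claw": 1},{"offset": [-0.002,-0.002,0.045],"yaw": 0,"claw": 0.5},{"offset": [-0.002,-0.002,0.045],"yaw": 0,"claw": 0},{"offset": [-0.002,-0.002,0.045],"yaw": 0,"claw": 0},{"offset": [-0.002,-0.002,0.045],"yaw": 0,"claw": 0},{"offset": [-0.002,-0.002,0.045],"yaw": 0,"claw": 0},{"offset": [-0.002,-0.002,0.045],"yaw": 0,"claw": 0}])

```text
time: 17.88
ee_pos: [0.4859, -0.2992, 0.1363]
tcp_rot: [177.9, -2.3, -170.6]
wrist_force: [1.2, 0.3, -0.0]
opening: 0.0853
grasp_force: 0.0
```

Request:
servo_tool(rows=[{"offset": [0,0,-0.3],"yaw": 0,"claw": 0},{"offset": [0,0,-0.6],"yaw": 0,"claw": 0},{"offset": [0,0,-1],"yaw": 0,"claw": 0},{"offset": [0,0,-1],"yaw": 0,"claw": 0},{"offset": [0,0,-1],"yaw": 0,"claw": 0},{"offset": [0,0,-1],"yaw": 0,"claw": 0}])

```text
time: 18.62
ee_pos: [0.4901, -0.302, 0.2349]
tcp_rot: [177.8, -2.3, -170.6]
wrist_force: [0.4, -0.6, -0.4]
opening: 0.0856
grasp_force: 0.0
```

Run:
```python
from h import *
to([.4,-.3,.2])
out=[]
for n in("side","top"):
    p,d=camera(n);W=cloud(n,d);b=(W[...,2]>.1)&(W[...,2]<.175)&(np.hypot(W[...,0]-.486,W[...,1]+.295)<.06)
    Q=W[b];print(n,b.sum(),Q.max(0).round(4),Q.min(0).round(4),Q.mean(0).round(4))
    hi=Q[Q[:,2]>.14];lo=Q[Q[:,2]<.12];print(hi.mean(0),lo.mean(0))
    u=proj(n,[.486,-.295,.1])[0].astype(int);out.append(cv2.resize(p[u[1]-40:u[1]+40,u[0]-40:u[0]+40],(400,400),interpolation=2))
cv2.imwrite('pics/end.png',np.hstack(out)[:,:,::-1])
```

```text
t 18.625 pos [ 0.4901 -0.302   0.2349] rot [ 177.82   -2.35 -170.56] open 0.0856 grip 0.0 F [ 0.41 -0.62 -0.37] T [-0.01  0.    0.02]
offset [0.87  0.153 0.391] turn 0
side 539 [ 0.5054 -0.2842  0.1577] [ 0.4687 -0.3157  0.1002] [ 0.4852 -0.3071  0.1336]
[ 0.48589511 -0.30457131  0.15132973] [ 0.48448411 -0.3087745   0.11010614]
top 62 [ 0.4989 -0.2845  0.1637] [ 0.4692 -0.3056  0.1028] [ 0.4794 -0.2906  0.144 ]
[ 0.48089336 -0.29191317  0.15417468] [ 0.47748259 -0.28737129  0.10827032]
```

View pics/end.png

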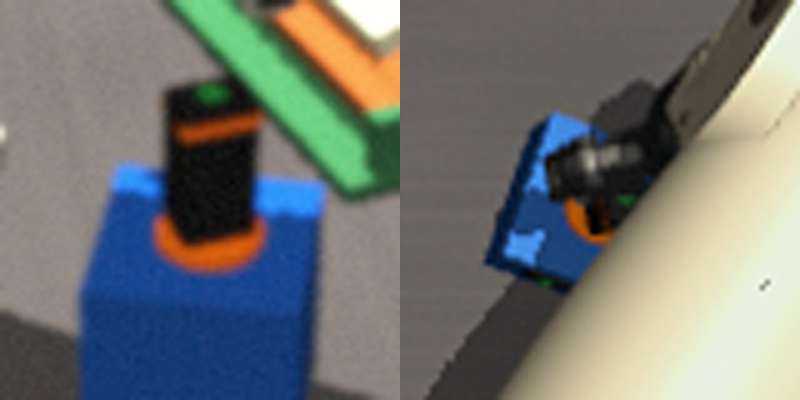

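Image: the reader stands upright with its flange flat on the dock's top, handle top at 0.157 m (fully home), and the gripper is clear. Handing in.

```bash
python3 -c "
from workcell import *
print(job_done())"
```

```text
the job is handed in; nothing more can be done
None
```

I pressed the reader on the red patch at about 8.5 N for 1.8 s, roughly 3.5° off square. It now stands released and fully home in the blue dock, and the job is handed in at about 18.7 s; no verdict came back.

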